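Load a sample carrier into the sliding-hood reader

TASK

Load the sample reader: pull the red knob all the way out until the grey hood clicks open, set the green-finned sample carrier down flat inside the low frame that this uncovers (do not drop it), and let go of it. Then push the knob fully home so that the hood covers the carrier. Leave the orange carrier, the jar and the bottle where they are.

Things in the scene. Friction and masses are not known exactly. Their poses are not given: they have to be found in the camera images.
- reader: Benchtop sample reader, fixed to the bench: white case from -110 to +88 mm in its own x, 140 mm wide (y), its flat deck 50 mm above the bench; a blue block at its rear (x +38 to +88 mm, full width) rises 28 mm above the deck. Origin at bench level under the middle of the nest; x points from the knob end to the rear, z up.
- nest (a point): Middle of the nest floor, at deck level (50 mm above the bench); axes as the reader's. The nest is a black rectangle, 52 mm (x) by 68 mm (y) inside, in a steel frame 3 mm thick and 5 mm high. At the start the closed hood hides it.
- hood_top (a point): Middle of the top of the grey sliding hood, 48 mm above the deck (98 mm above the bench); axes as the reader's. The hood is a box 70 mm long (x), 92 mm wide (y), 44 mm clear inside, walled on the knob's side, open at the bottom and to the rear. At home it spans x -35 to +35 mm about the nest's middle, fully out -105 to -35 mm.
- hood (a joint): How far the grey hood is pulled out, in m: 0 = home, covering the nest; 0.07 = fully out towards the reader's -x, nest uncovered. Straight level slide with a stop at each end and a two-position click detent: from either end it resists with up to about 8 N until half way, then springs on to the other end; it stays at either end when let go.
- knob (a point): Centre of the red pull knob: a cylinder 26 mm in diameter and 22 mm long, axis along the reader's x, 26 mm above the deck (76 mm above the bench). It moves with the hood: 74 mm in front (-x) of the nest's middle at home, 144 mm fully out. Behind it a 10 mm thick steel stem runs 28 mm to the hood's front wall. Axes as the reader's.
- green_carrier: Loose sample carrier, 0.05 to 0.1 kg: cream plate 44 mm (own x) by 60 mm (y) by 8 mm thick, with an upright green fin on its middle to grip it by: 30 mm long (x), 10 mm thick (y), from 8 to 36 mm above the underside. Origin at the centre of the underside, z up. In the nest its x lies along the reader's x, either way round.
- orange_carrier: The same carrier with an orange fin, another patient's; not to be moved. Origin at the centre of the underside.
- tray: Fixed steel tray 120 (x) by 200 (y) mm, rim 10 mm high, floor 3 mm thick, on which both carriers stand side by side along its y, about 100 mm apart. Origin at the centre of its underside.
- jar: Bystander: small capped specimen jar, yellow lid, 48 mm in diameter, 60 mm high. Origin at the centre of its underside.
- stain: Bystander: stain bottle with a blue cap, 48 mm in diameter, 120 mm high. Origin at the centre of its underside.

How it is judged:
By the outcome, as a careful person would: the job done as asked, in the order asked, and still so for the second after the job is handed in, with the robot touching nothing.
It also fails if it takes over 67 s, if anything falls off the work surface, if the arm or the gripper's body presses on something with over 40 N, if the wrist force passes 120 N, or if a joint passes its speed limit or range.

ROBOT

A 6-joint arm with a two-finger parallel gripper is mounted at the origin on the work surface. World frame = base frame: x ahead of the robot, y to its left, z up, the work surface at z = 0. Lengths are in m, angles in rad, forces in N, time in s.
With the tool pointing down it reaches from about 0.375 to 0.9 m from the base axis. Payload 3.1 kg.
Tool frame: the origin (TCP) lies between the finger pads; the fingertips stand 8 mm ahead of it and the grasp point (between the pads) lies 11 mm behind it; z points along the fingers, y is the line along which they close (so a half turn about z gives the same grasp; the last joint's range is limited). The gripper opens to 85 mm and grips with 20 to 120 N. Pads are 22 mm wide; open, the fingers measure 114 mm over their backs; the gripper's body (76 mm by 85 mm) begins 54 mm behind the grasp point. The pads swing forward as they close: fully open they stand 13 mm farther back than shut.
Start: joints at [-1.482, 0.527, 1.433, -0, 1.181, -0.178], TCP at [0.165, -0.603, 0.239] pointing down, gripper open.
Joint ranges: [-3.08, 3.08], [-0.75, 2.2], [0.22, 2.44], [-1.43, 4.57], [0, 2.65], [-2.85, 2.85]. Speed limits (rad/s): [2.79, 2.79, 3.14, 3.14, 3.14, 3.14].

INTERFACE

Orientations are given as a unit quaternion [x, y, z, w].
In Python, from station import readout, cams, sign_off gives the robot as it stands.
- The arm moves only by the tool send_rows, never from a script. Its argument "commands" is text: rows parted by semicolons, each of 5 numbers parted by spaces: the finger opening in mm, from 0 to 85.4, then the shift along the tool's x, y, z each as a share of 0.02 m, from -1 to 1, then the turn about the tool's z as a share of 4 degrees, from -1 to 1. In form: grip dx dy dz spin; .... A call has 1 to 20 rows; each row shifts and turns the commanded pose from where the row before left it, along the tool's axes as they then stand; what a row does not reach is not made up. A row lasts 1/12 s, in which the tool goes at most 41.7 mm and 7.16 degrees, less where a joint would pass 70% of its speed; a pose out of reach is approached as far as the arm can. A call with a number of a shift or a turn outside -1 to 1 is refused whole. A call with a gripper value outside its range is refused whole. The fingers move at their own pace and stop on an object; "grip_force" is the grip in N (left out, the last holds). Time passes only in rows, so rows that do not move let the fingers close. It gives the time, the measured TCP pose, the force, the opening and the grip force at its end, in the units of the state.
- readout.sense(): the state, without advancing time (a new reading comes with each control period).
- cams.snapshot(name): name is "side" or "top"; returns a dict with "pixels" (480x640x3 uint8, red, green, blue), "intrinsics" (3x3 intrinsics, pixels), "dist" ([k1, k2, p1, p2, k3] as OpenCV has them; the pictures are not rectified), "eye" and "rotation" of the camera in the world. Camera axes: x right, y down, z forward; pixel columns grow to the right and rows downward; lengths in m; the calibration is good to about 2 mm. A picture is of the moment at which its call begins. There is no depth.
- sign_off(): hands the job in; it is judged then, once.
The state is a dict: "t": time; "q": joint angles; "qd": joint speeds; "tau": joint torques, N m; "tcp_pos": TCP position; "tool_rot": TCP orientation; "force": force on the tool from outside, world axes, zero at the start; "ft_torque": the same for the moment, N m; "finger_gap": opening from 0.0 (shut) to 1.0 (fully open); "gripper_force": force on a finger pad.
Only numpy, scipy, OpenCV 4.12 (cv2) and the standard library are available. Lean on these libraries where they do the work, as an engineer would, in place of code of your own. Each camera call takes 0.05 s, during which the arm holds its last target. There are 200 camera calls.

## Working session

There is one attempt and no reset: what is moved stays moved. The work goes in short steps, Python scripts to look and compute and a tool call to move; the robot and the scene stay as the last step left them, time stands still between calls to the robot, and variables do not carry over. Pictures are saved under pics/ and viewed, at most 10 in all, crops included, and the job is handed in when it is done.

Besides the shell and the picture viewer there is one more tool, called after ">>>" as name(argument=value, ...), one argument or row to a line, values as JSON. send_rows: Moves the arm, as the interface text tells. Its arguments: {"type":"object","properties":{"commands":{"type":"string"},"grip_force":{"type":"number"}},"required":["commands"]}

```bash
mkdir -p pics; cat > h.py <<'E'
import numpy as np, cv2
from station import readout, cams, sign_off
def snap(n,f):
    s=cams.snapshot(n); cv2.imwrite('pics/'+f,s['pixels'][:,:,::-1]); np.savez('cam_'+n,**{k:np.array(s[k]) for k in('intrinsics','dist','eye','rotation')}); return s
def cam(n): return np.load('cam_%s.npz'%n)
def ray(n,uv,z):
    c=cam(n); p=cv2.undistortPoints(np.array([[uv]],float),c['intrinsics'],c['dist'])[0,0]
    d=c['rotation']@np.array([p[0],p[1],1]); return c['eye']+d*(z-c['eye'][2])/d[2]
def proj(n,P):
    c=cam(n); R=c['rotation'].T; return cv2.projectPoints(np.array(P,float).reshape(-1,3),cv2.Rodrigues(R)[0],-R@c['eye'],c['intrinsics'],c['dist'])[0][:,0]
E
python3 - <<'E'
from h import *
for n in('top','side'):
    s=snap(n,n+'0.png'); print(n,s['eye'],np.round(s['rotation'],3).tolist(),s['intrinsics'][0][0])
print(readout.sense())
E
```

```text
top [0.49445268 0.00322488 1.14577062] [-0.697, 0.716, -0.03, 0.033] 527.1922314848608
side [-0.18199031  0.92081268  0.78575841] [-0.287, 0.816, -0.471, 0.174] 539.9827903371146
{'t': 0.1, 'q': array([-1.48251953e+00,  5.28356987e-01,  1.43376510e+00, -1.30791059e-05,
        1.18140981e+00, -1.78470401e-01]), 'qd': array([-1.26827421e-04, -7.81892458e-05, -6.55277463e-04, -1.21003247e-03,
        8.00995411e-04,  1.11200570e-03]), 'tau': array([-5.00323440e-04, -4.43305242e+01, -1.78586072e+01, -2.55766272e-04,
        3.88158645e-03, -6.26285711e-06]), 'tcp_pos': array([ 0.16473375, -0.60225135,  0.23844431]), 'tool_rot': array([ 9.91118122e-01,  1.32980932e-01,  3.76705665e-05, -9.68908626e-04]), 'force': array([0.20509395, 0.17381703, 0.51133079]), 'ft_torque': array([-0.02211657, -0.00471251, -0.0108165 ]), 'gripper_force': 0.0, 'finger_gap': 1.003350973735935}
```

View pics/top0.png

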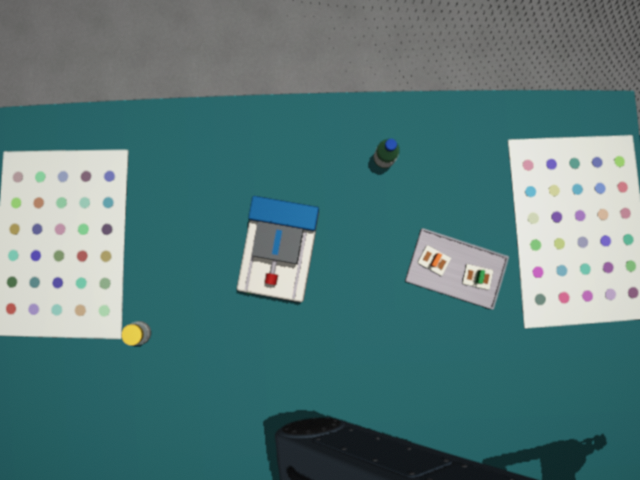

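View pics/side0.png

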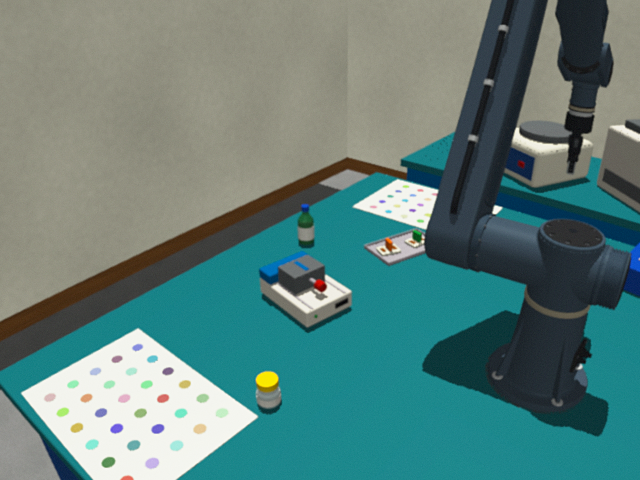

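Top: reader with hood about (278,243) and knob (271,280); orange carrier (434,261), green (478,277). The side view agrees. I'll enlarge both areas.

```bash
python3 - <<'E'
import cv2,numpy as np
a=cv2.imread('pics/top0.png')
f=lambda x0,y0:cv2.resize(a[y0:y0+120,x0:x0+100],None,fx=4,fy=5 if 0 else 4,interpolation=cv2.INTER_CUBIC)
cv2.imwrite('pics/crop0.png',np.hstack([f(230,190),f(410,210)]))
E
```

```text
(no output)
```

View pics/crop0.png

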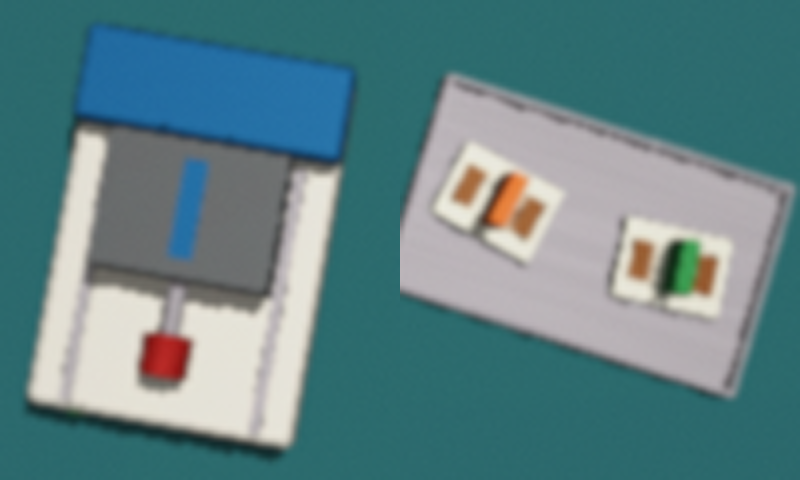

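```bash
cat >> h.py <<'E'
from scipy.spatial.transform import Rotation as Ro
from scipy.optimize import least_squares
def cam(n):
    c=dict(np.load('cam_%s.npz'%n)); c['rotation']=Ro.from_quat(c['rotation']).as_matrix() if c['rotation'].size==4 else c['rotation']; return c
def world(p,L):
    L=np.array(L,float).reshape(-1,3); c,s=np.cos(p[2]),np.sin(p[2])
    return np.c_[p[0]+c*L[:,0]-s*L[:,1],p[1]+s*L[:,0]+c*L[:,1],L[:,2]]
def fit(n,L,uv,p0):
    r=least_squares(lambda p:(proj(n,world(p,L))-uv).ravel(),p0); return r.x,np.round(r.fun.reshape(-1,2),1).tolist()
E
python3 - <<'E'
from h import *
a=lambda l,x0,y0:np.array(l)/4.+[x0,y0]
L=[[.088,.07,.078],[.088,-.07,.078],[.038,-.07,.078],[-.11,.07,.05],[-.11,-.07,.05]]
uv=a([(93,25),(354,70),(338,160),(28,403),(290,447)],230,190)
p,r=fit('top',L,uv,[.5,.1,0]); print('reader',p,r)
print('knob pred',proj('top',world(p,[[-.074,0,.089]])),'hoodtop',proj('top',world(p,[[-.035,.046,.098],[-.035,-.046,.098]])),world(p,[[-.074,0,.076],[-.144,0,.076]]))
for nm,c,f in(('green',[(627,217),(733,238),(718,319),(612,298)],(687,267)),('orange',[(468,142),(565,190),(527,264),(433,212)],(512,200))):
    uv=a(np.array(c)-[400,0],410,210)
    L=[[.022,.03,.011],[.022,-.03,.011],[-.022,-.03,.011],[-.022,.03,.011]]
    p,r=fit('top',L,uv,[.5,-.3,0]); print(nm,p,r,'fin pred crop',(proj('top',world(p,[[0,0,.039]]))-[410,210])*4+[400,0],f)
    print('side',proj('side',world(p,[[0,0,.03]])))
R=Ro.from_quat(readout.sense()['tool_rot']).as_matrix(); print(R.round(3))
E
```

```text
reader [ 0.57752878  0.08660748 -0.19672891] [[-1.3, -0.8], [0.7, -0.7], [0.5, 0.8], [-0.4, -0.0], [0.5, 0.6]]
knob pred [[270.99420951 279.26730274]] hoodtop [[251.35584551 255.95130649]
 [296.77422603 263.81329914]] [[0.50495615 0.1010717  0.076     ]
 [0.43630636 0.11475407 0.076     ]]
green [ 0.4980131  -0.3396013  -0.22724744] [[-0.2, 0.1], [0.0, 0.2], [0.3, -0.1], [-0.1, -0.2]] fin pred crop [[688.33834194 267.3000775 ]] (687, 267)
side [[417.14842077 234.47788974]]
orange [ 0.53652524 -0.24570956 -0.51132979] [[-0.1, -0.4], [0.1, 0.4], [0.6, -0.0], [-0.5, 0.1]] fin pred crop [[509.78273798 199.64600482]] (512, 200)
side [[388.95976157 242.72422635]]
[[ 0.965  0.264 -0.   ]
 [ 0.264 -0.965  0.002]
 [ 0.    -0.002 -1.   ]]
```

>>> send_rows(
  commands="60 1 0 0 0.95;60 1 0 0 0.95;60 1 0 0 0.95;60 1 0 0 0.95;60 1 0 0 0.95;60 1 0 0 0.95;60 1 0 0 0.95;60 0 0 0 0;60 0 0 0 0",
)

```text
t: 0.85
tcp_pos: [0.3039, -0.5929, 0.2386]
tool_rot: [0.995, -0.097, -0.0, -0.001]
force: [-0.4, 0.7, 0.4]
finger_gap: 0.703
gripper_force: 0.0
```

```bash
cat >> h.py <<'E'
def togo(x,y,z,yaw=None):
    s=readout.sense(); R=Ro.from_quat(s['tool_rot']).as_matrix(); d=R.T@(np.array([x,y,z])-s['tcp_pos'])/.02
    w=np.degrees(np.arctan2(R[1,0],R[0,0])); print('t',round(s['t'],2),'pos',s['tcp_pos'].round(4),'yaw',w.round(2),'tilt',R[:,2].round(3),'rows',d.round(2),'spin4',None if yaw is None else round((w-np.degrees(yaw))/4,2),'F',s['force'].round(1),'gap',round(s['finger_gap']*85.4,1))
E
python3 -c "
from h import *
togo(.505,.101,.16,-.1967)"
```

```text
t 0.85 pos [ 0.3039 -0.5929  0.2386] yaw -11.14 tilt [-0.001  0.001 -1.   ] rows [  3.16 -35.98   3.96] spin4 0.03 F [-0.4  0.7  0.4] gap 60.0
```

>>> send_rows(
  commands="60 0.2 -1 0 0;60 0.2 -1 0 0;60 0.2 -1 0 0;60 0.2 -1 0 0;60 0.2 -1 0 0;60 0.2 -1 0 0;60 0.2 -1 0 0;60 0.2 -1 0 0;60 0.2 -1 0 0;60 0.2 -1 0 0;60 0.1 -1 0 0;60 0.1 -1 0 0;60 0.1 -1 0 0;60 0.1 -1 0 0;60 0.1 -1 0 0;60 0.1 -1 0 0;60 0.1 -1 0 0;60 0.1 -1 0 0;60 0.1 -1 0 0;60 0.1 -1 0 0",
)

```text
t: 2.52
tcp_pos: [0.4395, -0.2125, 0.2392]
tool_rot: [0.995, -0.099, -0.001, 0.0]
force: [0.4, 0.4, 0.2]
finger_gap: 0.703
gripper_force: 0.0
```

>>> send_rows(
  commands="60 0 -1 0 0;60 0 -1 0 0;60 0 -1 0 0;60 0 -1 0 0;60 0 -1 0 0;60 0 -1 0 0;60 0 -1 0.2 0;60 0 -1 0.2 0;60 0 -1 0.2 0;60 0 -1 0.3 0;60 0 -1 0.3 0;60 0 -1 0.3 0;60 0 -1 0.5 0;60 0 -1 0.5 0;60 0 -1 0.5 0;60 0 -0.9 0.5 0;60 0 0 0.4 0;60 0 0 0 0;60 0 0 0 0",
)

```text
t: 4.1
tcp_pos: [0.5022, 0.0978, 0.161]
tool_rot: [0.995, -0.099, -0.001, 0.0]
force: [-0.1, 0.6, -0.4]
finger_gap: 0.706
gripper_force: 0.0
```

```bash
python3 -c "
from h import *
togo(.505,.101,.066,-.1967)
snap('top','t1.png');snap('side','s1.png')
print(proj('side',[[.505,.101,.076]]),proj('top',[[.505,.101,.16]]))
a=cv2.imread('pics/t1.png')[200:320,210:330];b=cv2.imread('pics/s1.png')[210:330,260:380]
cv2.imwrite('pics/c1.png',cv2.resize(np.hstack([a,b]),None,fx=3.3,fy=3.3,interpolation=2))"
```

```text
t 4.1 pos [0.5022 0.0978 0.161 ] yaw -11.32 tilt [-0.002 -0.001 -1.   ] rows [ 0.12 -0.19  4.75] spin4 -0.01 F [-0.1  0.6 -0.4] gap 60.3
[[320.83936941 285.69230916]] [[267.51270343 278.95178113]]
```

View pics/c1.png

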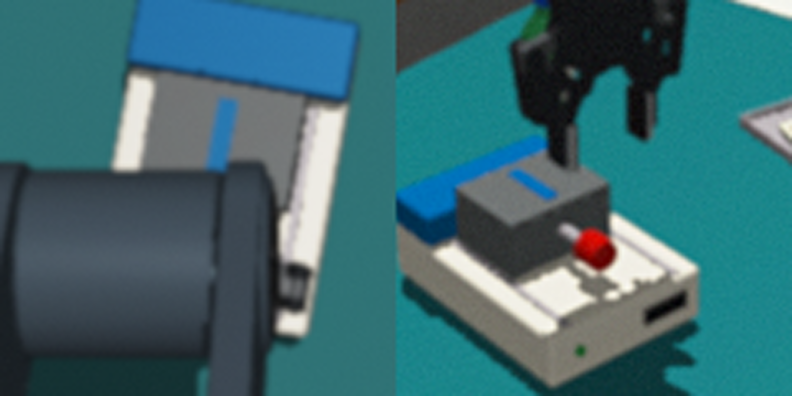

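The knob in the side view, (320.6,285.2), matches the prediction. Descending to grip it.

>>> send_rows(
  commands="60 0.12 -0.19 0.75 0;60 0 0 1 0;60 0 0 1 0;60 0 0 1 0;60 0 0 0.6 0;60 0 0 0.4 0;60 0 0 0 0;20 0 0 0 0;20 0 0 0 0;20 0 0 0 0;20 0 0 0 0;20 0 0 0 0;20 0 0 0 0;20 0 0 0 0;20 0 0 0 0",
  grip_force=50,
)

```text
t: 5.45
tcp_pos: [0.5069, 0.1021, 0.0675]
tool_rot: [0.995, -0.099, 0.001, -0.0]
force: [-0.5, -0.8, 6.3]
finger_gap: 0.285
gripper_force: 49.0
```

```bash
python3 -c "
from h import *
togo(.4363,.1148,.066,-.1967)"
```

```text
t 5.45 pos [0.5069 0.1021 0.0675] yaw -11.32 tilt [ 0.002 -0.    -1.   ] rows [-3.59  0.07  0.07] spin4 -0.01 F [-0.5 -0.8  6.3] gap 24.4
```

>>> send_rows(
  commands="20 -0.4 0 0 0;20 -0.4 0 0 0;20 -0.4 0 0 0;20 -0.4 0 0 0;20 -0.4 0 0 0;20 -0.4 0 0 0;20 -0.4 0 0 0;20 -0.4 0 0 0;20 -0.4 0 0 0;20 0 0 0 0;20 0 0 0 0",
)

```text
t: 6.37
tcp_pos: [0.4383, 0.1161, 0.0675]
tool_rot: [0.995, -0.098, 0.004, -0.0]
force: [2.8, -1.6, 7.1]
finger_gap: 0.289
gripper_force: 50.5
```

```bash
python3 -c "
from h import *
togo(.4363,.1148,.066,-.1967)"
```

```text
t 6.37 pos [0.4383 0.1161 0.0675] yaw -11.28 tilt [ 0.007 -0.    -1.   ] rows [-0.08  0.08  0.07] spin4 -0.0 F [ 2.8 -1.6  7.1] gap 24.6
```

>>> send_rows(
  commands="20 -0.15 0 0 0;20 -0.1 0 0 0;20 0 0 0 0",
)

```text
t: 6.62
tcp_pos: [0.4383, 0.1162, 0.0676]
tool_rot: [0.995, -0.098, 0.009, -0.0]
force: [9.9, -6.1, -0.0]
finger_gap: 0.286
gripper_force: 49.8
```

>>> send_rows(
  commands="60 0 0 0 0;60 0 0 0 0;60 0 0 0 0;60 0 0 0 0;60 0 0 0 0;60 0 0 -1 0;60 0 0 -1 0;60 0 0 -1 0;60 0 0 -1 0;60 0 0 -1 0;60 0 0.5 -1 0;60 0 1 -0.5 0;60 0 1 0 0;60 0 1 0 0;60 0 1 0 0;60 0 1 0 0;60 0 1 0 0;60 0 1 0 0;60 0 1 0 0;60 0 1 0 0",
)

```text
t: 8.28
tcp_pos: [0.3923, -0.0695, 0.1961]
tool_rot: [0.995, -0.098, -0.001, -0.0]
force: [-0.3, 0.2, -0.1]
finger_gap: 0.701
gripper_force: 0.0
```

```bash
python3 -c "
from h import *
togo(.498,-.3396,.12,-.2272)"
```

```text
t 8.28 pos [ 0.3923 -0.0695  0.1961] yaw -11.29 tilt [-0.001  0.001 -1.   ] rows [ 7.83 12.21  3.79] spin4 0.43 F [-0.3  0.2 -0.1] gap 59.8
```

>>> send_rows(
  commands="40 0.65 1 0 0;40 0.65 1 0 0;40 0.65 1 0 0;40 0.65 1 0 0;40 0.65 1 0 0;40 0.65 1 0 0;40 0.65 1 0.5 0;40 0.65 1 0.5 0;40 0.65 1 0.5 0.2;40 0.65 1 0.5 0.2;40 0.65 1 0.5 0;40 0.65 1 0.5 0;40 0 0.2 0.5 0;40 0 0 0.2 0;40 0 0 0 0;40 0 0 0 0",
)

```text
t: 9.62
tcp_pos: [0.4957, -0.3375, 0.1219]
tool_rot: [0.994, -0.112, -0.001, -0.001]
force: [-0.2, -1.1, 0.3]
finger_gap: 0.465
gripper_force: 0.0
```

```bash
python3 -c "
from h import *
togo(.498,-.3396,.0225,-.2272)
snap('top','t2.png');snap('side','s2.png')
a=cv2.imread('pics/t2.png')[190:310,230:330];b=cv2.imread('pics/s2.png')[180:300,370:470]
cv2.imwrite('pics/c2.png',cv2.resize(np.hstack([a,b]),None,fx=4,fy=4,interpolation=2))
G=[.498,-.3396,-.2272]
print((proj('side',world(G,[[-.015,.005,.039],[-.015,-.005,.039],[-.022,.03,.011],[-.022,-.03,.011],[.022,.03,.011]]))-[370,180])*4+[400,0])"
```

```text
t 9.62 pos [ 0.4957 -0.3375  0.1219] yaw -12.88 tilt [-0.002  0.002 -1.   ] rows [0.15 0.08 4.97] spin4 0.04 F [-0.2 -1.1  0.3] gap 39.7
[[599.65121856 216.62333582]
 [608.99283731 212.59397783]
 [580.25191261 264.04723903]
 [635.91809574 239.21501203]
 [537.41033493 241.55188503]]
```

View pics/c2.png

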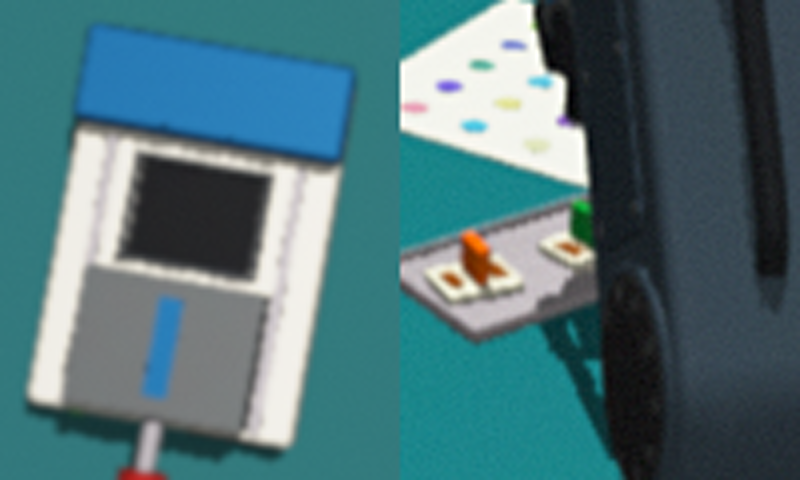

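Hood is fully open and the nest is visible, with crop corners (139,153), (272,176), (253,279), (120,255). The green plate's corner agrees with the prediction within about 1 px. Next: descend and grip the fin.

>>> send_rows(
  commands="40 0.15 0.08 0.97 0.04;40 0 0 1 0;40 0 0 1 0;40 0 0 0.8 0;40 0 0 0.6 0;40 0 0 0.4 0;40 0 0 0.2 0;40 0 0 0 0;2 0 0 0 0;2 0 0 0 0;2 0 0 0 0;2 0 0 0 0;2 0 0 0 0;2 0 0 0 0;2 0 0 0 0;2 0 0 0 0",
  grip_force=30,
)

```text
t: 11.05
tcp_pos: [0.4998, -0.3423, 0.0239]
tool_rot: [0.993, -0.114, 0.001, 0.001]
force: [0.7, 0.1, 6.6]
finger_gap: 0.11
gripper_force: 30.5
```

```bash
python3 -c "
from h import *
togo(.498,-.3396,.0225,-.2272)
uv=np.array([(139,153),(272,176),(253,279),(120,255)])/4.+[230,190]
for z in (.05,.055):
  print(fit('top',[[.026,.034,z],[.026,-.034,z],[-.026,-.034,z],[-.026,.034,z]],uv,[.57,.08,-.2]))"
```

```text
t 11.05 pos [ 0.4998 -0.3423  0.0239] yaw -13.07 tilt [ 0.001 -0.001 -1.   ] rows [-0.12 -0.11  0.07] spin4 -0.01 F [0.7 0.1 6.6] gap 9.4
(array([ 0.57847536,  0.08657043, -0.20202003]), [[0.5, 0.6], [-0.8, 0.5], [-0.5, -0.7], [0.7, -0.4]])
(array([ 0.57809333,  0.08619079, -0.20202743]), [[0.5, 0.6], [-0.7, 0.5], [-0.4, -0.6], [0.6, -0.4]])
```

>>> send_rows(
  commands="2 0 0 -0.4 0;2 0 0 -0.8 0;2 0 0 -1 0;2 0 0 -1 0;2 0 0 -1 0;2 0 0 -1 0;2 0 0 -1 0;2 0 0 -0.6 -0.2;2 0 0 0 -0.2;2 0 0 0 0",
)

```text
t: 11.88
tcp_pos: [0.4992, -0.3418, 0.1594]
tool_rot: [0.995, -0.1, 0.0, 0.0]
force: [0.9, -0.5, -1.3]
finger_gap: 0.115
gripper_force: 29.6
```

```bash
python3 -c "
from h import *
togo(.578,.0875,.15,-.199)"
```

```text
t 11.88 pos [ 0.4992 -0.3418  0.1594] yaw -11.44 tilt [ 0.001 -0.001 -1.   ] rows [ -0.4  -21.82   0.46] spin4 -0.01 F [ 0.9 -0.5 -1.3] gap 9.9
```

>>> send_rows(
  commands="2 0 -0.5 0 0;2 0 -0.9 0 0;2 0 -1 0 0;2 0 -1 0 0;2 0 -1 0 0;2 0 -1 0 0;2 0 -1 0 0;2 0 -1 0 0;2 0 -1 0 0;2 0 -1 0 0;2 0 -1 0 0;2 0 -1 0 0;2 -0.1 -1 0 0;2 -0.1 -1 0 0;2 -0.1 -1 0 0;2 -0.1 -1 0 0;2 0 -1 0 0;2 0 -1 0 0;2 0 -1 0 0;2 0 -1 0 0",
)

```text
t: 13.55
tcp_pos: [0.5671, 0.0419, 0.1572]
tool_rot: [0.995, -0.1, -0.002, -0.0]
force: [0.5, -0.6, -1.0]
finger_gap: 0.109
gripper_force: 29.5
```

>>> send_rows(
  commands="2 0 -1 0.1 0;2 0 -0.8 0.3 0;2 0 -0.6 0.1 0;2 0 0 0 0;2 0 0 0 0;2 0 0 0 0",
)

```text
t: 14.05
tcp_pos: [0.5777, 0.0866, 0.1485]
tool_rot: [0.995, -0.1, -0.001, 0.0]
force: [1.2, 0.4, -0.0]
finger_gap: 0.111
gripper_force: 29.5
```

```bash
python3 -c "
from h import *
togo(.578,.0875,.072,-.199)
snap('top','t3.png');snap('side','s3.png')
a=cv2.imread('pics/t3.png')[190:310,230:330];b=cv2.imread('pics/s3.png')[210:330,250:350]
cv2.imwrite('pics/c3.png',cv2.resize(np.hstack([a,b]),None,fx=4,fy=4,interpolation=2))
s=readout.sense();x,y,z=s['tcp_pos'];z-=.021
f=lambda G,L:((proj('side',world(G,L))-[250,210])*4+[400,0]).round().tolist()
print('plate top corners',f([x,y,-.199],[[i*.022,j*.03,z+.008] for i,j in((1,1),(1,-1),(-1,-1),(-1,1))]))
print('nest',f([.578,.0875,-.199],[[i*.026,j*.034,.055] for i,j in((1,1),(1,-1),(-1,-1),(-1,1))]))
"
```

```text
t 14.05 pos [0.5777 0.0866 0.1485] yaw -11.48 tilt [-0.001 -0.    -1.   ] rows [ 0.01 -0.05  3.82] spin4 -0.02 F [ 1.2  0.4 -0. ] gap 9.5
plate top corners [[542.0, 170.0], [621.0, 138.0], [665.0, 165.0], [586.0, 198.0]]
nest [[538.0, 283.0], [624.0, 246.0], [676.0, 279.0], [588.0, 319.0]]
```

View pics/c3.png

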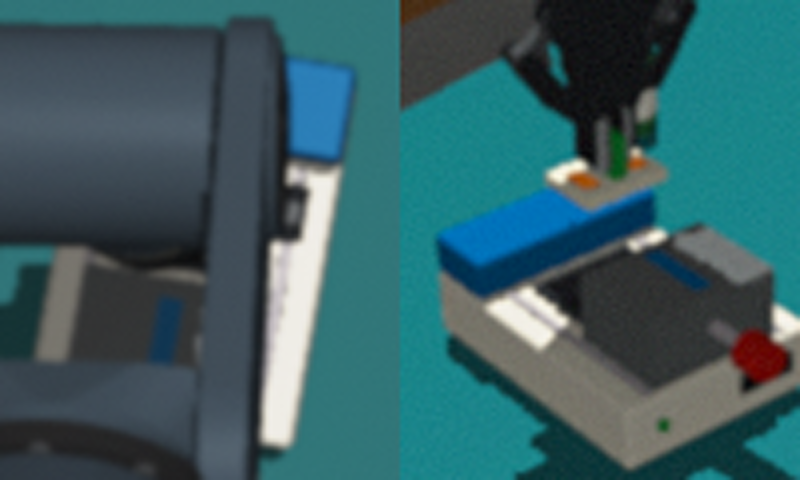

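The plate sits about 2 mm toward -x of the TCP: corners seen at (545,173) and (667,165), against (542,170) and (665,165) predicted. The nest corner matches. Shifting +1.8 mm in x and lowering.

>>> send_rows(
  commands="2 0.09 -0.05 0.6 0;2 0 0 0.8 0;2 0 0 0.8 0;2 0 0 0.7 0;2 0 0 0.4 0;2 0 0 0.2 0;2 0 0 0.1 0;2 0 0 0 0;2 0 0 0 0",
)

```text
t: 14.9
tcp_pos: [0.5807, 0.0876, 0.0774]
tool_rot: [0.995, -0.1, 0.001, -0.0]
force: [0.3, 0.1, -1.2]
finger_gap: 0.114
gripper_force: 29.6
```

```bash
python3 -c "
from h import *
togo(.578,.0875,.071,-.199)"
```

```text
t 14.9 pos [0.5807 0.0876 0.0774] yaw -11.49 tilt [ 0.001 -0.    -1.   ] rows [-0.13  0.03  0.32] spin4 -0.02 F [ 0.3  0.1 -1.2] gap 9.7
```

>>> send_rows(
  commands="2 -0.03 0 0.1 0;2 0 0 0.06 0;2 0 0 0.05 0;2 0 0 0.04 0;2 0 0 0 0;2 0 0 0 0",
)

```text
t: 15.4
tcp_pos: [0.5795, 0.0878, 0.0719]
tool_rot: [0.995, -0.1, 0.0, 0.0]
force: [-0.7, 0.5, -0.2]
finger_gap: 0.107
gripper_force: 29.6
```

```bash
python3 -c "
from h import *
togo(.578,.0875,.071,-.199)"
```

```text
t 15.4 pos [0.5795 0.0878 0.0719] yaw -11.47 tilt [ 0. -0. -1.] rows [-0.07  0.03  0.05] spin4 -0.02 F [-0.7  0.5 -0.2] gap 9.2
```

No contact yet, though the plate is now below the frame top; I'll creep down.

>>> send_rows(
  commands="2 0 0 0.05 0;2 0 0 0.03 0;2 0 0 0 0",
)

```text
t: 15.65
tcp_pos: [0.5797, 0.0879, 0.0709]
tool_rot: [0.995, -0.1, 0.0, -0.0]
force: [-0.3, 1.4, 3.3]
finger_gap: 0.112
gripper_force: 30.2
```

```bash
python3 -c "
from h import *
togo(.578,.0875,.071,-.199)
snap('side','s4.png')
b=cv2.imread('pics/s4.png')[230:310,260:360]
cv2.imwrite('pics/c4.png',cv2.resize(b,None,fx=7,fy=7,interpolation=2))"
```

```text
t 15.65 pos [0.5797 0.0879 0.0709] yaw -11.47 tilt [ 0. -0. -1.] rows [-0.08  0.04 -0.  ] spin4 -0.02 F [-0.3  1.4  3.3] gap 9.5
```

View pics/c4.png

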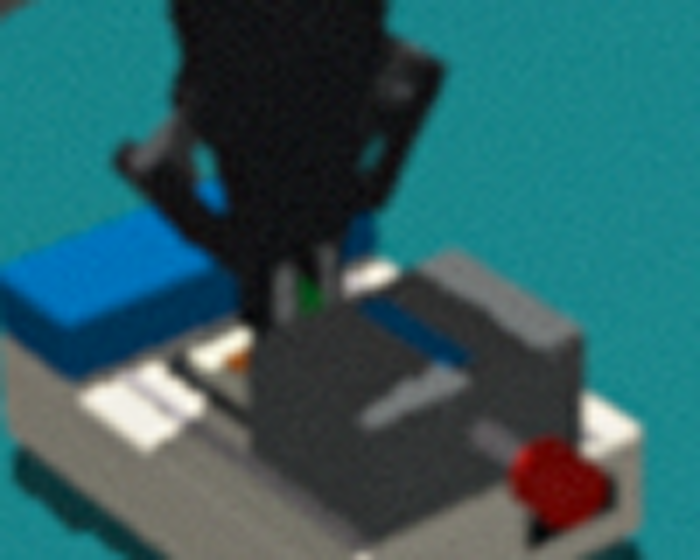

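Contact (3.3 N) came at the expected height, with the plate in the nest (visible around (230,360)). Releasing and lifting.

>>> send_rows(
  commands="30 0 0 0 0;30 0 0 0 0;30 0 0 0 0;30 0 0 0 0;30 0 0 -0.3 0;30 0 0 -0.7 0;30 0 0 -1 0;30 0 0 -1 0;30 0 0 -1 0;30 0 0 -1 0;60 -0.5 0 -1 0;60 -1 0 0 0;60 -1 0 0 0;60 -1 0 0 0;60 -1 0 0 0;60 -1 0 0 0;60 -1 0 0 0;60 0 0 0 0;60 0 0 0 0",
)

```text
t: 17.28
tcp_pos: [0.4518, 0.1139, 0.1908]
tool_rot: [0.995, -0.1, 0.0, -0.0]
force: [2.2, 0.1, -1.0]
finger_gap: 0.702
gripper_force: 0.0
```

```bash
python3 -c "
from h import *
togo(.4383,.1162,.0675,-.199)
snap('top','t5.png')
b=cv2.imread('pics/t5.png')[190:310,230:350]
cv2.imwrite('pics/c5.png',cv2.resize(b,None,fx=5,fy=5,interpolation=2))"
```

```text
t 17.28 pos [0.4518 0.1139 0.1908] yaw -11.43 tilt [ 0.001 -0.    -1.   ] rows [-0.69  0.02  6.16] spin4 -0.01 F [ 2.2  0.1 -1. ] gap 59.9
```

View pics/c5.png

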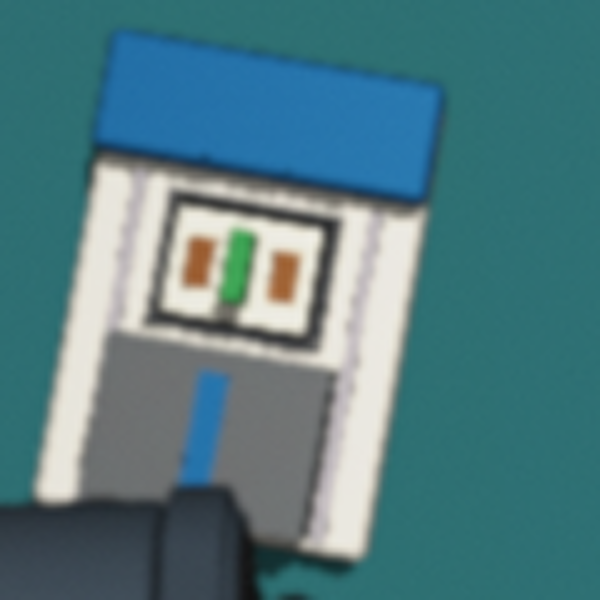

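The carrier is flat and centred in the nest (plate centre about (242,272), black margin all round). Re-gripping the knob.

>>> send_rows(
  commands="60 -0.69 0 0 0;60 0 0 1 0;60 0 0 1 0;60 0 0 1 0;60 0 0 1 0;60 0 0 1 0;60 0 0 0.7 0;60 0 0 0.46 0;60 0 0 0 0;60 0 0 0 0;20 0 0 0 0;20 0 0 0 0;20 0 0 0 0;20 0 0 0 0;20 0 0 0 0;20 0 0 0 0;20 0 0 0 0",
  grip_force=50,
)

```text
t: 18.75
tcp_pos: [0.4392, 0.116, 0.0681]
tool_rot: [0.995, -0.1, 0.001, 0.0]
force: [-1.2, -4.1, 7.2]
finger_gap: 0.286
gripper_force: 48.9
```

```bash
python3 -c "
from h import *
togo(.5069,.1021,.0675,-.199)"
```

```text
t 18.75 pos [0.4392 0.116  0.0681] yaw -11.43 tilt [ 0.002 -0.001 -1.   ] rows [3.45 0.01 0.04] spin4 -0.01 F [-1.2 -4.1  7.2] gap 24.4
```

>>> send_rows(
  commands="20 0.4 0 0 0;20 0.4 0 0 0;20 0.4 0 0 0;20 0.4 0 0 0;20 0.4 0 0 0;20 0.4 0 0 0;20 0.4 0 0 0;20 0.4 0 0 0;20 0.3 0 0 0;20 0.1 0 0 0;20 0.1 0 0 0;20 0 0 0 0;20 0 0 0 0",
)

```text
t: 19.83
tcp_pos: [0.5079, 0.1019, 0.0681]
tool_rot: [0.995, -0.1, -0.003, 0.0]
force: [-6.8, -1.6, 13.2]
finger_gap: 0.285
gripper_force: 50.3
```

```bash
python3 -c "
from h import *
togo(.5069,.1021,.0675,-.199)"
```

```text
t 19.83 pos [0.5079 0.1019 0.0681] yaw -11.46 tilt [-0.007  0.    -1.   ] rows [-0.05 -0.    0.03] spin4 -0.01 F [-6.8 -1.6 13.2] gap 24.3
```

>>> send_rows(
  commands="60 0 0 0 0;60 0 0 0 0;60 0 0 0 0;60 0 0 0 0;60 0 0 0 0;60 0 0 -0.5 0;60 0 0 -1 0;60 0 0 -1 0;60 0 0 -1 0;60 0 0 -1 0;60 0 0 -1 0;60 0 0 -1 0;60 0 0.5 -0.5 0;60 0 1 0 0;60 0 1 0 0;60 0 1 0 0;60 0 1 0 0;60 0 1 0 0;60 0 1 0 0;60 0 1 0 0",
)

```text
t: 21.5
tcp_pos: [0.4804, -0.0467, 0.2071]
tool_rot: [0.995, -0.1, -0.0, 0.0]
force: [0.1, -0.1, 0.2]
finger_gap: 0.708
gripper_force: 0.0
```

>>> send_rows(
  commands="60 0 1 0 0;60 0 1 0 0;60 0 0 0 0;60 0 0 0 0",
)

```text
t: 21.83
tcp_pos: [0.4728, -0.0855, 0.2071]
tool_rot: [0.995, -0.101, -0.0, -0.0]
force: [-0.4, 0.2, 0.0]
finger_gap: 0.703
gripper_force: 0.0
```

```bash
python3 -c "
from h import *
togo(.5069,.1021,.0675,-.199)
snap('top','t6.png')
b=cv2.imread('pics/t6.png')[190:310,230:350]
cv2.imwrite('pics/c6.png',cv2.resize(b,None,fx=5,fy=5,interpolation=2))"
```

```text
t 21.83 pos [ 0.4728 -0.0855  0.2071] yaw -11.63 tilt [-0.  0. -1.] rows [-0.22 -9.53  6.98] spin4 -0.06 F [-0.4  0.2  0. ] gap 60.0
```

View pics/c6.png

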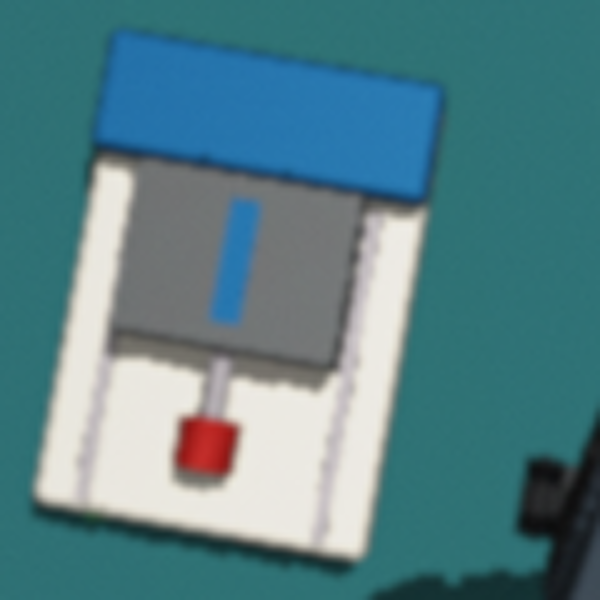

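The hood is fully home, with the knob at crop (206,447), the same place as at the start, and the gripper is clear.

```bash
python3 -c "
from h import *
print(sign_off())"
```

```text
the job is handed in; nothing more can be done
None
```

The job is handed in: the green carrier was set flat in the nest and let go, the hood is fully home over it, and the orange carrier, jar and bottle were not touched (about 22 s of the 67 s used).

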